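# Strap a test tube into its carrier

### The arm

A 6-joint arm with a two-finger parallel gripper is mounted at the origin on a cart in front of the work surface, level with it; the furniture and walls round the work are solid. World frame = base frame: x ahead of the robot, y to its left, z up, the work surface at z = 0. Lengths are in m, angles in rad, forces in N, time in s.
With the tool pointing down it reaches from about 0.3 to 0.775 m from the base axis. Payload 14.6 kg.
Tool frame: the origin (TCP) lies at the very end of the fingers, on their centre line; the grasp point (between the pads) lies 19 mm behind it; z points along the fingers, y is the line along which they close (so a half turn about z gives the same grasp; the last joint's range is limited). The gripper opens to 94 mm and grips with 3 to 60 N. Pads are 16 mm wide; open, the fingers measure 119 mm over their backs; the gripper's body (75 mm by 177 mm) begins 78 mm behind the grasp point.
Start: joints at [1.144, 0.3, 1.521, -0, 1.321, -0.067], TCP at [0.194, 0.515, 0.205] pointing down, gripper open.
Joint ranges: [-3.03, 3.03], [-0.79, 2.21], [0.23, 2.52], [-1.04, 4.18], [0, 3.07], [-2.55, 2.55]. Speed limits (rad/s): [2.22, 2.22, 2.57, 3.14, 3.14, 3.14].

### API

Orientations are given as [roll, pitch, yaw] about the fixed x, y, z axes, in that order (R = Rz(yaw) Ry(pitch) Rx(roll)).
In Python, from station import ctrl gives the robot as it stands.
- The arm moves only by the tool move_arm, never from a script. Its argument "increments" is a list of rows, each a list of 7 numbers: the opening, from 0 (shut) to 1 (fully open), then the shift along the tool's x, y, z in units of 50 mm (1.0 is 50 mm), then the turn, a rotation vector about the tool's x, y, z in rad. In form: [[claw, tx, ty, tz, rx, ry, rz], ...]. A call has 1 to 20 rows; each row shifts and turns the commanded pose from where the row before left it, along the tool's axes as they then stand; what a row does not reach is not made up. A row lasts 1/10 s, in which the tool goes at most 50 mm and 8.59 degrees, less where a joint would pass 70% of its speed; a pose out of reach is approached as far as the arm can. A call is refused whole if a number of a shift passes 1 or a number of a turn 0.15, either way. A call with a gripper value outside its range is refused whole. The fingers move at their own pace and stop on an object; "force" is the grip in N (left out, the last holds). Time passes only in rows, so rows that do not move let the fingers close. It gives the time, the measured TCP pose, the force, the opening and the grip force at its end, in the units of the state.
- ctrl.get_obs(): the state, without advancing time (a new reading comes with each control period).
- ctrl.camera(name): name is "scene" or "top" or "wrist"; returns a dict with "color" (480x640x3 uint8, blue, green, red), "K" (3x3 intrinsics, pixels), "distortion" ([k1, k2, p1, p2, k3] as OpenCV has them; the pictures are not rectified), "pose" (4x4, takes a point from camera to world coordinates); the wrist camera has in their place "tool_from_camera" (4x4, takes a point from camera to tool coordinates, whose origin is the TCP and whose axes are the flange's). Camera axes: x right, y down, z forward; pixel columns grow to the right and rows downward; lengths in m; the calibration is good to about 2 mm. A picture is of the moment at which its call begins: read the wrist's pose just before it. There is no depth.
- ctrl.hand_in(): hands the job in; it is judged then, once.
Trained networks look in a picture, given as the dict that the camera call returned (one of the last four; its "shot" number tells which), for a name from the list of things; names that differ only in an ending like _2 or _b are one class to them, and where a whole thing is asked for, a point or a joint stands for the part that bears it (a point fixed in the world has none). Each returns a list of dicts, best first, with "conf" (0 to 1); they miss things now and then, are a little off and sometimes report something else, mostly with a low value. They report only what shows in the picture. A call takes as long as a camera call. They do not tell look-alikes from the thing itself.
- ctrl.cut_out(name, picture): "mask" (480x640 bool, what is visible of it) and "centre" ([row, column] in pixels, amid what is visible of it).
The state is a dict: "time_s": time; "qpos": joint angles; "joint_vel": joint speeds; "tau": joint torques, N m; "ee_pos": TCP position; "eef_rot": TCP orientation; "force": force on the tool from outside, world axes, zero at the start; "moment": the same for the moment, N m; "grip_width": finger opening in m; "grip_force": force on a finger pad.
Only numpy, scipy, OpenCV 4.12 (cv2) and the standard library are available. Lean on these libraries where they do the work, as an engineer would, in place of code of your own. Each camera call takes 0.05 s, during which the arm holds its last target. There are 200 camera calls.

### The job

Lay the loose test tube lengthwise in the trough of the tube carrier, while both straps still stand open. Then fold each of the two straps over it and press its end down until the catch snaps and holds it shut, feeling for the snap and without forcing the straps. Leave the other things on the bench where they are.

Things in the scene. Friction and masses are not known exactly. Their poses are not given: they have to be found in the camera images.
- carrier: tube carrier fixed to the worktop, yaw varies: aluminium plate 130 x 200 x 8 mm, origin at the centre of its underside, z up. A trough for the tube runs along its y. Two hinged straps at y = +55 and -55 mm, hinged on its +x side (away from the robot at yaw 0), fold over the trough to catch blocks on the -x side, 40 to 65 mm from the centre line, 29 to 53 mm high.
- trough_center (a point): where the tube's centre comes to lie: carrier centre, 21 mm above the worktop; y along the trough. Two grey U-saddles 40 mm long at y = +55 and -55 mm, 20 mm wide inside, flared at the top, floor 14 mm and wall tops 30 mm above the worktop; the 70 mm between them are free for fingers down to the plate. End stops at y = +83 and -83 mm.
- tube_center (a point): centre of the loose glass test tube (17 mm diameter, 150 mm long, its own y along its length, 20 g), lying on the worktop at the start; it does not roll; 8 mm above its underside; either end may point either way
- strap_left (a joint): hinge angle (rad) of the left strap (+y end of the carrier): 1.45 to 1.75 (standing open) at the start, about 0 (-0.13 to 0.15) when its catch holds it; grows as it opens. Stiff plastic bar 86 mm long, 24 mm wide, 4 mm thick. A weak hinge spring (under 1 N at the free end) lifts it open again when it is let go before the catch has snapped.
- strap_left_hinge (a point): point on the left strap's hinge axis (which runs along the carrier's y), half-way along the strap's width: 45 mm along +x from the carrier's centre line, 41 mm above the worktop. Closed, the strap lies about level across the tube from here towards -x, its upper face 3 mm above this point.
- strap_left_pad (a point): place to press: on the outer (when shut, upper) face of the left strap, 74 mm from the hinge axis; moves with it. Its catch needs some 6 to 12 N here, gives suddenly, then a few mm on is a firm stop. Each catch block is set anew to an unlisted height, up to 10 mm high or low, so the depth (pad 34 to 55 mm above the worktop when shut) must be felt. Over 50 N is too much.
- strap_right (a joint): hinge angle (rad) of the right strap (-y end of the carrier): 1.45 to 1.75 (standing open) at the start, about 0 (-0.13 to 0.15) when its catch holds it; grows as it opens. Stiff plastic bar 86 mm long, 24 mm wide, 4 mm thick. A weak hinge spring (under 1 N at the free end) lifts it open again when it is let go before the catch has snapped.
- strap_right_hinge (a point): point on the right strap's hinge axis (which runs along the carrier's y), half-way along the strap's width: 45 mm along +x from the carrier's centre line, 41 mm above the worktop. Closed, the strap lies about level across the tube from here towards -x, its upper face 3 mm above this point.
- strap_right_pad (a point): place to press: on the outer (when shut, upper) face of the right strap, 74 mm from the hinge axis; moves with it. Its catch needs some 6 to 12 N here, gives suddenly, then a few mm on is a firm stop. Each catch block is set anew to an unlisted height, up to 10 mm high or low, so the depth (pad 34 to 55 mm above the worktop when shut) must be felt. Over 50 N is too much.
- beaker_small: bystander: 100 ml beaker 60 mm wide, 68 mm high; origin under its centre; leave where it is
- cork_stopper: bystander: cork 19 mm wide, 22 mm high; leave where it is
- rubber_stopper: bystander: rubber stopper 21 mm wide, 24 mm high; leave where it is
Mind the look-alikes: they are no part of the job. Leave any orange or purple look-alike of the part that bears tube_center alone.

How it is judged:
By the outcome, as a careful person would: the job done as asked, in the order asked, and still so for the second after the job is handed in, with the robot touching nothing.
It also fails if it takes over 64 s, if anything falls off the work surface, if the arm or the gripper's body presses on something with over 40 N, if the wrist force passes 120 N, or if a joint passes its speed limit or range.

## Working session

There is one attempt and no reset: what is moved stays moved. The work goes in short steps, Python scripts to look and compute and a tool call to move; the robot and the scene stay as the last step left them, time stands still between calls to the robot, and variables do not carry over. Pictures are saved under pics/ and viewed, at most 10 in all, crops included, and the job is handed in when it is done.

Besides the shell and the picture viewer there is one more tool, called by a JSON object that holds its "api" and its "payload", one argument or row to a line. move_arm: Moves the arm, as the interface text tells. Its arguments: {"type":"object","properties":{"increments":{"type":"array","items":{"type":"array","items":{"type":"number"}}},"force":{"type":"number"}},"required":["increments"]}

```bash
ls; mkdir -p pics; cat > h.py <<'E'
import numpy as np, cv2
from station import ctrl
from scipy.spatial.transform import Rotation as R
def ray(c,px,T=None):
    p=cv2.undistortPoints(np.array([[px]],float),np.array(c["K"],float),np.array(c["distortion"],float))[0,0]
    T=np.array(c["pose"]) if T is None else T
    return T[:3,3],T[:3,:3]@np.array([p[0],p[1],1.])
def onz(c,px,z,T=None):
    o,d=ray(c,px,T); return o+d*(z-o[2])/d[2]
def proj(c,P,T=None):
    T=np.array(c["pose"]) if T is None else T
    Ti=np.linalg.inv(T)
    r=cv2.projectPoints(np.array(P,float).reshape(-1,3),cv2.Rodrigues(Ti[:3,:3])[0],Ti[:3,3],np.array(c["K"],float),np.array(c["distortion"],float))[0]
    return r.reshape(-1,2)
def tool():
    o=ctrl.get_obs(); r=o["eef_rot"]; T=np.eye(4); T[:3,:3]=R.from_euler("xyz",r).as_matrix(); T[:3,3]=o["ee_pos"]; return T
E
python3 - <<'E'
from h import *
print(ctrl.get_obs())
for n in("top","scene"):
    c=ctrl.camera(n); cv2.imwrite(f"pics/{n}0.png",c["color"])
    print(n,np.array(c["pose"]).round(3).tolist())
    for k in("tube_center","carrier","strap_left","strap_right","beaker_small","cork_stopper","rubber_stopper"):
        for d in ctrl.cut_out(k,c)[:3]:
            m=d["mask"]; ys,xs=np.nonzero(m)
            r=cv2.minAreaRect(np.stack([xs,ys],1).astype(np.float32)) if len(xs) else None
            ce=d["centre"]; print(k,round(d["conf"],2),np.round(ce),m.sum(),r,onz(c,(ce[1],ce[0]),.008).round(3), c["color"][ys,xs].mean(0).round())
E
```

```text
pics
{'time_s': 0.0, 'qpos': array([ 1.14437585e+00,  3.00456218e-01,  1.52157250e+00,  1.95256158e-06,
        1.32068969e+00, -6.65953344e-02]), 'joint_vel': array([ 8.15967613e-04,  1.03408377e-03, -9.37746837e-05,  1.37192246e-03,
        9.75486591e-04,  1.61275009e-03]), 'tau': array([-2.27492710e-03, -5.31806874e+01, -3.52742136e+01,  7.07335328e-02,
        2.43918621e-02, -1.22786423e-04]), 'ee_pos': array([0.19355435, 0.51454312, 0.20489812]), 'eef_rot': array([-3.14046951e+00, -7.68021773e-05,  2.78176698e+00]), 'force': array([-0.12766903,  0.15894646,  0.02791719]), 'moment': array([-0.05504956, -0.03071289,  0.04760099]), 'grip_force': 0.0, 'grip_width': 0.09370110540106469}
top [[0.002, -0.989, 0.148, 0.384], [-1.0, -0.001, 0.01, -0.058], [-0.009, -0.148, -0.989, 1.25], [0.0, 0.0, 0.0, 1.0]]
tube_center 0.77 [261. 352.] 312 ((349.21319580078125, 262.4405212402344), (6.380983829498291, 54.37599563598633), 31.701427459716797) [ 0.511 -0.125  0.008] [83. 50. 71.]
tube_center 0.6 [294. 479.] 401 ((480.2406005859375, 290.9670104980469), (55.94606399536133, 8.255929946899414
[... 1652 characters left out ...]
.62785339355469, 74.50665283203125), 37.5685920715332) [0.507 0.121 0.008] [101. 101.  97.]
strap_left 0.68 [209. 237.] 276 ((239.2862091064453, 206.4344940185547), (31.4742374420166, 10.463730812072754), 85.2363510131836) [0.603 0.211 0.008] [60. 61. 60.]
strap_right 0.67 [230. 270.] 250 ((271.2494812011719, 230.5113525390625), (9.717239379882812, 29.060901641845703), 2.6025619506835938) [0.592 0.098 0.008] [53. 54. 52.]
beaker_small 0.8 [191. 177.] 561 ((178.91847229003906, 191.35231018066406), (31.67337989807129, 20.80125617980957), 70.55996704101562) [0.57  0.384 0.008] [95. 96. 93.]
cork_stopper 0.48 [277. 404.] 74 ((405.5, 276.0), (10.0, 7.0), 90.0) [ 0.64  -0.248  0.008] [52. 71. 88.]
```

```bash
python3 - <<'E'
import cv2
a=cv2.imread("pics/top0.png")[190:330,150:510]; cv2.imwrite("pics/t1.png",cv2.resize(a,(800,311),interpolation=cv2.INTER_CUBIC))
a=cv2.imread("pics/scene0.png")[160:300,150:330]; cv2.imwrite("pics/s1.png",cv2.resize(a,(771,600),interpolation=cv2.INTER_CUBIC))
E
```

```text
(no output)
```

View pics/t1.png

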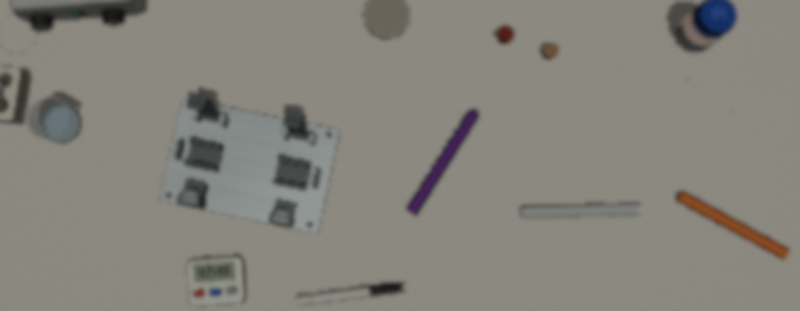

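View pics/s1.png

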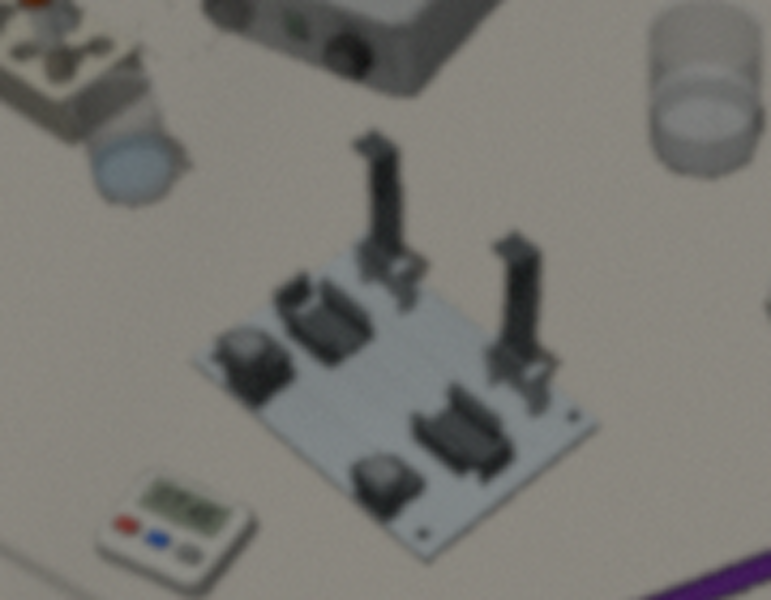

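```bash
cat >> h.py <<'E'
from scipy.optimize import least_squares
LOC=np.array([[65,100,8],[65,-100,8],[-65,-100,8],[-65,100,8]])/1000.
def fitcar(obs): # list of (cam,T,idx,px)
    def P(p): 
        c,s=np.cos(p[2]),np.sin(p[2]); return LOC@np.array([[c,s,0],[-s,c,0],[0,0,1]])+[p[0],p[1],0]
    f=lambda p: np.concatenate([((proj(c,P(p),T)[i]-px)).ravel() for c,T,i,px in obs])
    r=least_squares(f,[.51,.12,-.2]); return r.x,f(r.x)
E
python3 - <<'E'
from h import *
t=ctrl.camera("top"); s=ctrl.camera("scene")
tp=np.array([[183,103],[340,129],[317,232],[163,202]])/2.2222+[150,190]
sp=np.array([[598,427],[429,562],[194,360]])/4.2833+[150,160]
for o in ([(t,None,[0,1,2,3],tp)],[(s,None,[1,2,3],sp)],[(t,None,[0,1,2,3],tp),(s,None,[1,2,3],sp)]):
    p,e=fitcar(o); print(p.round(4),e.round(1))
for c in(t,s):
  for d in ctrl.cut_out("tube_center",c):
    ys,xs=np.nonzero(d["mask"])
    if len(xs)<50: continue
    P=np.array([onz(c,(x,y),.009)[:2] for x,y in zip(xs,ys)]); m=P.mean(0); u,sv,v=np.linalg.svd(P-m,full_matrices=False)
    a=(P-m)@v[0]; print(d["conf"],m.round(4),"ang",np.arctan2(v[0][1],v[0][0]).round(3),"len",a.min().round(3),a.max().round(3),(m+v[0]*(a.min()+a.max())/2).round(4))
E
```

```text
[ 0.5     0.1163 -0.1797] [-0.5 -1.4  0.2 -0.1  1.6  0.8 -1.4  0.6]
[ 0.4986  0.1138 -0.2063] [ 1.1 -0.4 -0.6  0.4 -0.5 -0.1]
[ 0.4993  0.1155 -0.1906] [ 0.1 -1.5  0.7  0.6  1.5  1.4 -1.3  0.5  0.9 -1.5 -0.1 -0.3 -1.1  0. ]
0.83 [ 0.4269 -0.4758] ang -2.064 len -0.08 0.074 [ 0.4282 -0.4734]
0.79 [ 0.4469 -0.287 ] ang -1.54 len -0.075 0.074 [ 0.4469 -0.2864]
0.61 [ 0.5063 -0.1186] ang 2.57 len -0.076 0.073 [ 0.5075 -0.1194]
0.96 [ 0.4461 -0.2877] ang -1.546 len -0.076 0.069 [ 0.446  -0.2845]
0.89 [ 0.4255 -0.4746] ang -2.076 len -0.078 0.071 [ 0.4273 -0.4715]
0.58 [ 0.5024 -0.1176] ang 2.577 len -0.078 0.073 [ 0.5046 -0.119 ]
```

{"api": "move_arm", "payload": {
  "increments": [
    [1,0,0,0,0,0,0.1475],
    [1,0,0,0,0,0,0.1475],
    [1,0,0,0,0,0,0.1475],
    [1,0,0,0,0,0,0.1475],
    [1,0,0,0,0,0,0.1475],
    [1,0,0,0,0,0,0.1475],
    [1,0,0,0,0,0,0.1475],
    [1,0,0,0,0,0,0.1475]
  ]
}}

```text
time_s: 1.8
ee_pos: [0.1936, 0.5148, 0.2055]
eef_rot: [-3.142, -0.0, 1.596]
force: [0.7, -0.0, 1.1]
grip_width: 0.0938
grip_force: 0.0
```

{"api": "move_arm", "payload": {
  "increments": [
    [1,-0.85,0.24,0.06,0,0,0],
    [1,-0.85,0.24,0.06,0,0,0],
    [1,-0.85,0.24,0.06,0,0,0],
    [1,-0.85,0.24,0.06,0,0,0],
    [1,-0.85,0.24,0.06,0,0,0],
    [1,-0.85,0.24,0.06,0,0,0],
    [1,-0.85,0.24,0.06,0,0,0],
    [1,-0.85,0.24,0.06,0,0,0],
    [1,-0.85,0.24,0.06,0,0,0],
    [1,-0.85,0.24,0.06,0,0,0],
    [1,-0.85,0.24,0.06,0,0,0],
    [1,-0.85,0.24,0.06,0,0,0],
    [1,-0.85,0.24,0.06,0,0,0],
    [1,-0.85,0.24,0.06,0,0,0],
    [1,-0.85,0.24,0.06,0,0,0],
    [1,-0.85,0.24,0.06,0,0,0],
    [1,-0.85,0.24,0.06,0,0,0],
    [1,-0.85,0.24,0.06,0,0,0],
    [1,-0.85,0.24,0.06,0,0,0],
    [1,0,0,0,0,0,0]
  ]
}}

```text
time_s: 3.8
ee_pos: [0.4468, -0.2889, 0.1474]
eef_rot: [-3.141, -0.0, 1.599]
force: [0.0, -0.5, -0.1]
grip_width: 0.0937
grip_force: 0.0
```

```bash
cat >> h.py <<'E'
def wcam():
    T=tool(); c=ctrl.camera("wrist"); return c,T@np.array(c["tool_from_camera"])
def tubefit(c,T,z=.009):
    for d in ctrl.cut_out("tube_center",c)[:3]:
        ys,xs=np.nonzero(d["mask"])
        if len(xs)<50: continue
        P=np.array([onz(c,(x,y),z,T)[:2] for x,y in zip(xs,ys)]); m=P.mean(0); u,sv,v=np.linalg.svd(P-m,full_matrices=False)
        a=(P-m)@v[0]; b=(P-m)@v[1]; print("tube",round(d["conf"],2),m.round(4),"ang",(np.arctan2(v[0][1],v[0][0])%np.pi).round(3),"len",a.min().round(3),a.max().round(3),"wid",b.min().round(4),b.max().round(4),"mid",(m+v[0]*(a.min()+a.max())/2+v[1]*(b.min()+b.max())/2).round(4),"edge",xs.min(),xs.max(),ys.min(),ys.max())
def delta(x,y,z,yaw=None):
    T=tool(); d=T[:3,:3].T@(np.array([x,y,z])-T[:3,3])/.05
    cy=np.arctan2(T[1,0],T[0,0]); print("units now-axes",d.round(3),"yaw",cy.round(4),"tool rz needed",None if yaw is None else round(-((yaw-cy+np.pi)%(2*np.pi)-np.pi),4))
E
python3 - <<'E'
from h import *
o=ctrl.get_obs(); print(o["time_s"],o["ee_pos"],o["eef_rot"])
c,T=wcam(); print(T.round(3).tolist()); cv2.imwrite("pics/w1.png",c["color"]); tubefit(c,T)
delta(.4465,-.286,.006,1.598)
E
```

```text
3.8 [ 0.44681528 -0.2888777   0.1473608 ] [-3.14087938e+00 -9.52812555e-05  1.59872648e+00]
[[1.0, 0.027, 0.008, 0.445], [0.028, -0.964, -0.264, -0.211], [0.0, 0.264, -0.964, 0.326], [0.0, 0.0, 0.0, 1.0]]
tube 0.96 [ 0.5202 -0.1273] ang 2.597 len -0.066 0.06 wid -0.0092 0.0094 mid [ 0.5178 -0.1256] edge 345 475 0 88
tube 0.93 [ 0.4272 -0.4751] ang 1.07 len -0.081 0.076 wid -0.0093 0.009 mid [ 0.4285 -0.4725] edge 262 340 342 449
tube 0.79 [ 0.4471 -0.283 ] ang 1.599 len -0.073 0.079 wid -0.0084 0.0082 mid [ 0.4473 -0.2858] edge 312 330 141 304
units now-axes [-0.014  0.007  2.838] yaw 1.6006 tool rz needed 0.0026
```

View pics/w1.png

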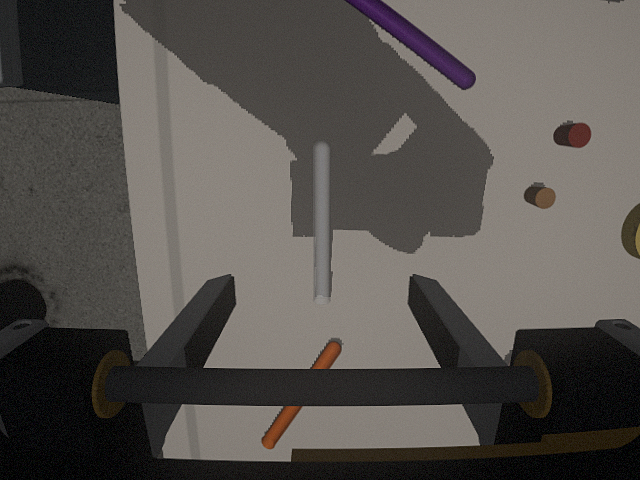

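{"api": "move_arm", "payload": {
  "increments": [
    [1,0.03,0.01,0.5,0,0,0],
    [1,0.03,0,0.6,0,0,0],
    [1,0,0,0.6,0,0,0],
    [1,0,0,0.6,0,0,0],
    [1,0,0,0.35,0,0,0],
    [1,0,0,0.2,0,0,0],
    [1,0,0,0,0,0,0],
    [0,0,0,0,0,0,0],
    [0,0,0,0,0,0,0],
    [0,0,0,0,0,0,0],
    [0,0,0,0,0,0,0],
    [0,0,0,0,0,0,0],
    [0,0,0,0,0,0,0],
    [0,0,0,0,0,0,0],
    [0,0,0,0,0,0,0]
  ],
  "force": 10
}}

```text
time_s: 5.4
ee_pos: [0.447, -0.2823, 0.0059]
eef_rot: [-3.142, -0.0, 1.602]
force: [-0.4, -0.4, -0.2]
grip_width: 0.0334
grip_force: 0.0
```

{"api": "move_arm", "payload": {
  "increments": [
    [0,0,0,0.05,0,0,0],
    [0,0,0,0,0,0,0],
    [0,0,0,0,0,0,0],
    [0,0,0,0,0,0,0],
    [0,0,0,0,0,0,0],
    [0,0,0,0,0,0,0]
  ]
}}

```text
time_s: 6.0
ee_pos: [0.447, -0.2823, 0.0035]
eef_rot: [3.142, 0.0, 1.602]
force: [-0.1, -0.7, -0.2]
grip_width: 0.0132
grip_force: 10.0
```

{"api": "move_arm", "payload": {
  "increments": [
    [0,0,0,-0.4,0,0,0],
    [0,0,0,-0.8,0,0,0],
    [0,0.4,0,-0.8,0,0,0],
    [0,0.4,0,-0.8,0,0,0],
    [0,0.4,0,-0.8,0,0,0],
    [0,0.78,0.135,-0.1,0,0,0],
    [0,0.78,0.135,-0.1,0,0,0],
    [0,0.78,0.135,-0.1,0,0,0],
    [0,0.78,0.135,-0.1,0,0,0],
    [0,0.78,0.135,0,0,0,0],
    [0,0.78,0.135,0,0,0,0],
    [0,0.78,0.135,0,0,0,0],
    [0,0.78,0.135,0,0,0,0],
    [0,0,0,0,0,0,0.11],
    [0,0,0,0,0,0,0.11],
    [0,0,0,0,0,0,0],
    [0,0,0,0,0,0,0],
    [0,0,0,0,0,0,0]
  ]
}}

```text
time_s: 7.8
ee_pos: [0.4894, 0.091, 0.2035]
eef_rot: [3.141, -0.0, 1.384]
force: [0.4, 0.2, 0.6]
grip_width: 0.0131
grip_force: 10.0
```

```bash
python3 - <<'E'
from h import *
o=ctrl.get_obs(); print(o["time_s"],o["ee_pos"],o["eef_rot"],o["grip_width"])
c,T=wcam(); cv2.imwrite("pics/w2.png",c["color"]); tubefit(c,T,o["ee_pos"][2]+.005)
E
```

```text
7.8 [0.48943235 0.09101427 0.20351066] [ 3.14148523e+00 -4.71742542e-05  1.38385360e+00] 0.013134731991375359
tube 0.59 [0.4922 0.1034] ang 1.383 len -0.061 0.096 wid -0.0091 0.0087 mid [0.4887 0.0862] edge 305 338 152 423
tube 0.49 [0.5272 0.1002] ang 1.948 len -0.019 0.018 wid -0.0083 0.0082 mid [0.5272 0.1005] edge 369 409 238 294
tube 0.48 [0.5103 0.1493] ang 1.541 len -0.046 0.066 wid -0.0401 0.0437 mid [0.5082 0.1393] edge 266 419 88 295
```

View pics/w2.png

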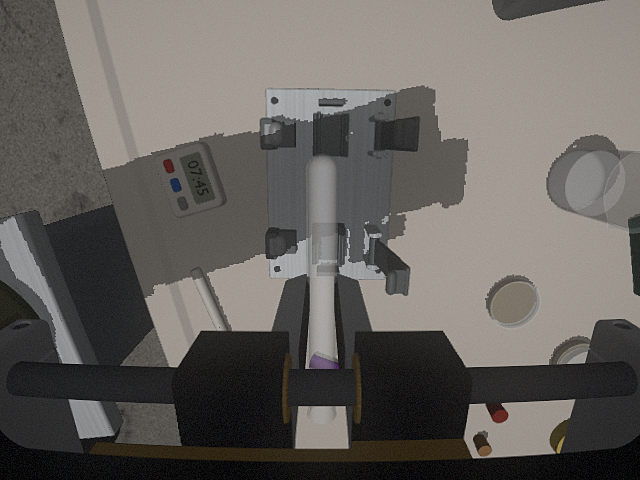

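```bash
python3 - <<'E'
from h import *
c,T=wcam()
p,e=fitcar([(c,T,[3,0,2],np.array([[266,89],[396,91],[267,278.5]]))]); print(p,e.round(1))
t=ctrl.camera("top");d=ctrl.cut_out("carrier",c)
for k in d[:2]:
    ys,xs=np.nonzero(k["mask"]);print(k["conf"],xs.min(),xs.max(),ys.min(),ys.max())
x,y,w=p; ax=np.array([-np.sin(w),np.cos(w)])
q=np.array([x,y])+ax*.001
print(w+np.pi/2,q); delta(q[0],q[1],.2,w+np.pi/2)
# strap hinges and tips check
P=lambda a,b,z:[x+a*np.cos(w)-b*np.sin(w),y+a*np.sin(w)+b*np.cos(w),z]
print(proj(c,[P(.045,.055,.041),P(.045,-.055,.041),P(.045,.055,.12),P(.045,-.055,.12),P(0,.055,.014),P(0,.083,.02)],T).round())
E
```

```text
[ 0.50222889  0.11816082 -0.21106348] [-1.1 -0.9  0.7  0.6  0.4  0.4]
0.71 266 419 88 294
0.29 486 508 402 422
1.3597328480100501 [0.50243839 0.11913863]
units now-axes [0.599 0.151 0.069] yaw 1.3823 tool rz needed 0.0225
[[379. 137.]
 [372. 251.]
 [397. 136.]
 [386. 281.]
 [330. 136.]
 [331. 106.]]
```

{"api": "move_arm", "payload": {
  "increments": [
    [0,0.3,0.075,0,0,0,0.018],
    [0,0.3,0.075,0.3,0,0,0],
    [0,0,0,0.6,0,0,0],
    [0,0,0,0.6,0,0,0],
    [0,0,0,0.6,0,0,0],
    [0,0,0,0.6,0,0,0],
    [0,0,0,0.4,0,0,0],
    [0,0,0,0.1,0,0,0],
    [0,0,0,0,0,0,0],
    [0,0,0,0,0,0,0]
  ]
}}

```text
time_s: 9.05
ee_pos: [0.5033, 0.1193, 0.0446]
eef_rot: [3.14, -0.001, 1.364]
force: [0.1, -0.3, -1.0]
grip_width: 0.0131
grip_force: 10.0
```

```bash
python3 - <<'E'
from h import *
o=ctrl.get_obs(); print(o["time_s"],o["ee_pos"],o["eef_rot"],o["grip_width"])
c,T=wcam(); cv2.imwrite("pics/w3.png",c["color"]); tubefit(c,T,o["ee_pos"][2]+.005)
E
```

```text
9.05 [0.50329142 0.1192537  0.04456774] [ 3.14013393e+00 -5.44556438e-04  1.36394179e+00] 0.013081799013591149
tube 0.62 [0.5063 0.1316] ang 1.363 len -0.06 0.096 wid -0.0085 0.0087 mid [0.5027 0.1141] edge 305 338 153 423
```

View pics/w3.png

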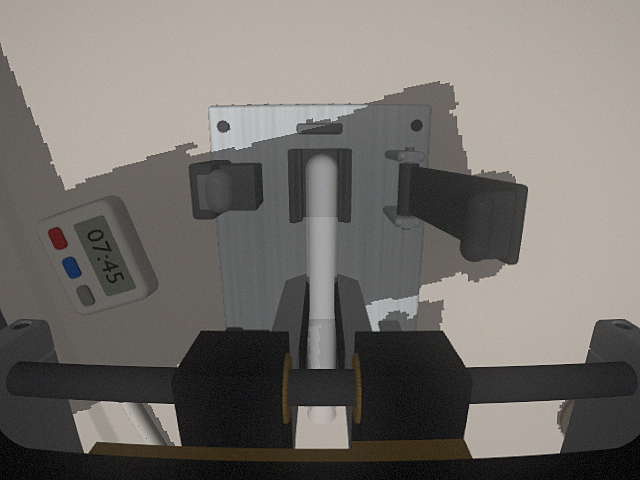

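{"api": "move_arm", "payload": {
  "increments": [
    [0,0.03,0,0,0,0,0],
    [0,0,0,0.2,0,0,0],
    [0,0,0,0.2,0,0,0],
    [0,0,0,0.1,0,0,0],
    [0,0,0,0,0,0,0],
    [0,0,0,0,0,0,0]
  ]
}}

```text
time_s: 9.75
ee_pos: [0.5029, 0.1206, 0.0182]
eef_rot: [-3.141, 0.0, 1.364]
force: [-0.7, -0.9, -0.3]
grip_width: 0.0129
grip_force: 10.0
```

{"api": "move_arm", "payload": {
  "increments": [
    [0,0,0,0.02,0,0,0],
    [0,0,0,0,0,0,0],
    [0.4,0,0,0,0,0,0],
    [0.4,0,0,0,0,0,0],
    [0.4,0,0,0,0,0,0],
    [0.4,0,0,0,0,0,0],
    [0.4,0,0,-0.3,0,0,0],
    [0.4,0,0,-0.7,0,0,0],
    [0.4,0,0,-0.9,0,0,0],
    [0.4,0,0,-0.9,0,0,0],
    [0.4,0,0,-0.8,0,0,0],
    [0.4,-0.4,0,-0.4,0,0,0],
    [0.4,-0.6,0,0,0,0,0],
    [0.4,0,0,0,0,0,0],
    [0.4,0,0,0,0,0,0]
  ]
}}

```text
time_s: 11.25
ee_pos: [0.4927, 0.0715, 0.2175]
eef_rot: [3.142, -0.0, 1.363]
force: [0.1, 0.1, -0.8]
grip_width: 0.0378
grip_force: 0.0
```

```bash
python3 - <<'E'
from h import *
o=ctrl.get_obs(); print(o["time_s"],o["ee_pos"],o["eef_rot"],o["grip_width"])
c,T=wcam(); cv2.imwrite("pics/w4.png",c["color"]); tubefit(c,T,.022)
print(T.round(4).tolist())
E
```

```text
11.25 [0.49266487 0.07153454 0.21749918] [ 3.14152984e+00 -1.70340717e-04  1.36270411e+00] 0.03782098658953544
tube 0.63 [0.5034 0.1202] ang 1.36 len -0.073 0.079 wid -0.0077 0.0086 mid [0.5032 0.1174] edge 314 329 96 244
tube 0.56 [ 0.4801 -0.0913] ang 2.578 len -0.039 0.04 wid -0.0095 0.0086 mid [ 0.4807 -0.0911] edge 307 368 337 366
[[0.9785, -0.199, -0.0536, 0.5088], [-0.2061, -0.9437, -0.2587, 0.1474], [0.0009, 0.2642, -0.9645, 0.3965], [0.0, 0.0, 0.0, 1.0]]
```

View pics/w4.png

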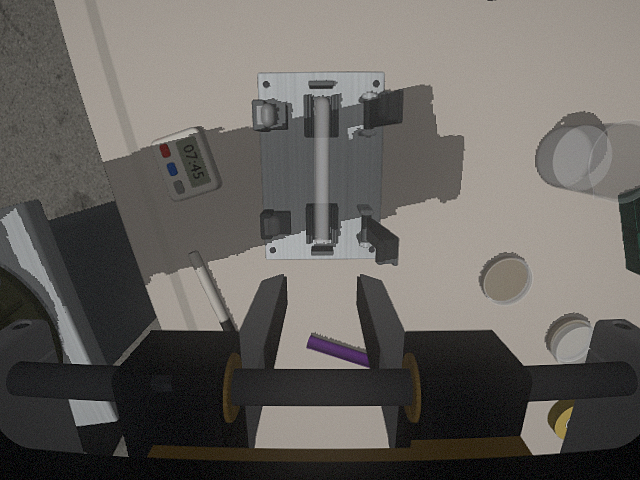

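{"api": "move_arm", "payload": {
  "increments": [
    [0,0,0,0,0,0,-0.1428],
    [0,0,0,0,0,0,-0.1428],
    [0,0,0,0,0,0,-0.1428],
    [0,0,0,0,0,0,-0.1428],
    [0,0,0,0,0,0,-0.1428],
    [0,0,0,0,0,0,-0.1428],
    [0,0,0,0,0,0,-0.1428],
    [0,0,0,0,0,0,-0.1428],
    [0,0,0,0,0,0,-0.1428],
    [0,0,0,0,0,0,-0.1428],
    [0,0,0,0,0,0,-0.1428],
    [0,-0.6,-0.05,0,0,0,0],
    [0,-0.64,-0.05,0,0,0,0],
    [0,-0.6,-0.05,0,0,0,0],
    [0,0,0,0,0,0,0],
    [0,0,0,0,0,0,0]
  ]
}}

```text
time_s: 12.95
ee_pos: [0.5811, 0.046, 0.2165]
eef_rot: [-3.141, -0.002, 2.935]
force: [-0.1, 0.7, 0.3]
grip_width: 0.0007
grip_force: 0.0
```

```bash
cat >> h.py <<'E'
CAR=np.array([.5027,.1182]); W=-.208
def car():
    o=ctrl.get_obs(); d=o["ee_pos"][:2]-CAR; print("t",round(o["time_s"],2),"carrier xyz mm",(1000*np.array([d@[np.cos(W),np.sin(W)],d@[-np.sin(W),np.cos(W)],o["ee_pos"][2]])).round(1),"F",o["force"].round(1),"yaw",o["eef_rot"][2].round(3),"gw",o["grip_width"].round(4))
E
python3 - <<'E'
from h import *
car(); print(ctrl.get_obs()["qpos"].round(2))
c,T=wcam(); cv2.imwrite("pics/w5.png",c["color"]); 
def P(a,b,z): return [CAR[0]+a*np.cos(W)-b*np.sin(W),CAR[1]+a*np.sin(W)+b*np.cos(W),z]
print(proj(c,[P(.065,-.1,.008),P(.065,.1,.008),P(-.065,.1,.008),P(.045,-.055,.041),P(.045,-.055,.127),P(.045,.055,.127)],T).round())
E
```

```text
Traceback (most recent call last):
  File "h.py", line 37, in car
    o=ctrl.get_obs(); d=o["ee_pos"][:2]-CAR; print("t",round(o["time_s"],2),"carrier xyz mm",(1000*np.array([d@[np.cos(W),np.sin(W)],d@[-np.sin(W),np.cos(W)],o["ee_pos"][2]])).round(1),"F",o["force"].round(1),"yaw",o["eef_rot"][2].round(3),"gw",o["grip_width"].round(4))
                                                                                                                                                                                                                                                     ^^^^^^^^^^^^^^^^^^^^^
AttributeError: 'float' object has no attribute 'round'
```

```bash
sed -i 's/o\["grip_width"\].round(4)/round(o["grip_width"],4)/; s/o\["eef_rot"\]\[2\].round(3)/round(float(o["eef_rot"][2]),3)/' h.py
python3 - <<'E'
from h import *
car(); print(ctrl.get_obs()["qpos"].round(2))
c,T=wcam(); cv2.imwrite("pics/w5.png",c["color"]); 
def P(a,b,z): return [CAR[0]+a*np.cos(W)-b*np.sin(W),CAR[1]+a*np.sin(W)+b*np.cos(W),z]
print(proj(c,[P(.065,-.1,.008),P(.065,.1,.008),P(-.065,.1,.008),P(.045,-.055,.041),P(.045,-.055,.127),P(.045,.055,.127)],T).round())
E
```

```text
t 12.95 carrier xyz mm [ 91.6 -54.4 216.5] F [-0.1  0.7  0.3] yaw 2.935 gw 0.0007
[ 0.02  0.37  1.41  0.    1.37 -1.35]
[[279. 190.]
 [462. 191.]
 [473.  64.]
 [320. 174.]
 [320. 184.]
 [465. 185.]]
```

View pics/w5.png

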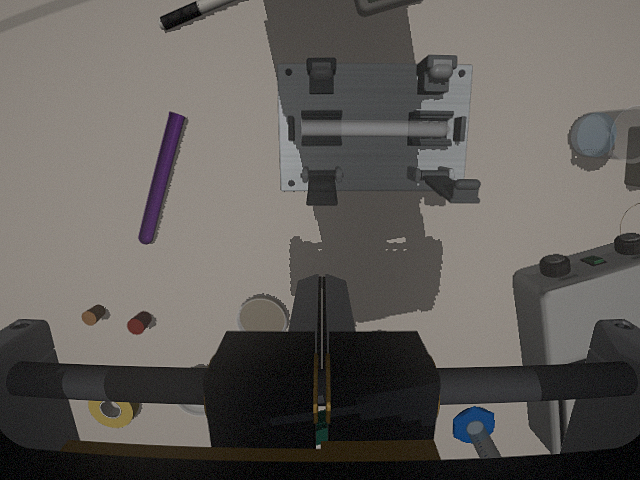

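{"api": "move_arm", "payload": {
  "increments": [
    [0,0,0,0.5,0,0,0],
    [0,0,0,0.6,0,0,0],
    [0,0,0,0.6,0,0,0],
    [0,0,0,0.33,0,0,0],
    [0,0,0,0,0,0,0],
    [0,0.35,0,0,0,0,0],
    [0,0.2,0,0,0,0,0],
    [0,0.16,0,0,0,0,0],
    [0,0.19,0,0.02,0,0,0],
    [0,0.19,0,0.02,0,0,0],
    [0,0.18,0,0.06,0,0,0],
    [0,0.18,0,0.07,0,0,0],
    [0,0.16,0,0.11,0,0,0],
    [0,0.16,0,0.12,0,0,0],
    [0,0.13,0,0.14,0,0,0],
    [0,0.12,0,0.15,0,0,0],
    [0,0.12,0,0.2,0,0,0],
    [0,0,0,0,0,0,0]
  ]
}}

```text
time_s: 14.8
ee_pos: [0.4752, 0.0676, 0.0699]
eef_rot: [-3.141, -0.002, 2.935]
force: [-1.3, -0.4, -0.2]
grip_width: 0.0005
grip_force: 0.1
```

```bash
python3 - <<'E'
from h import *
car()
c=ctrl.camera("scene"); cv2.imwrite("pics/s2.png",cv2.resize(c["color"][140:320,140:380],(800,600),interpolation=cv2.INTER_CUBIC)); car()
E
```

```text
t 14.8 carrier xyz mm [-16.5 -55.2  69.9] F [-1.3 -0.4 -0.2] yaw 2.935 gw 0.0005
t 14.85 carrier xyz mm [-15.8 -55.1  70.8] F [-0.8  1.1  0.7] yaw 2.935 gw 0.0008
```

View pics/s2.png

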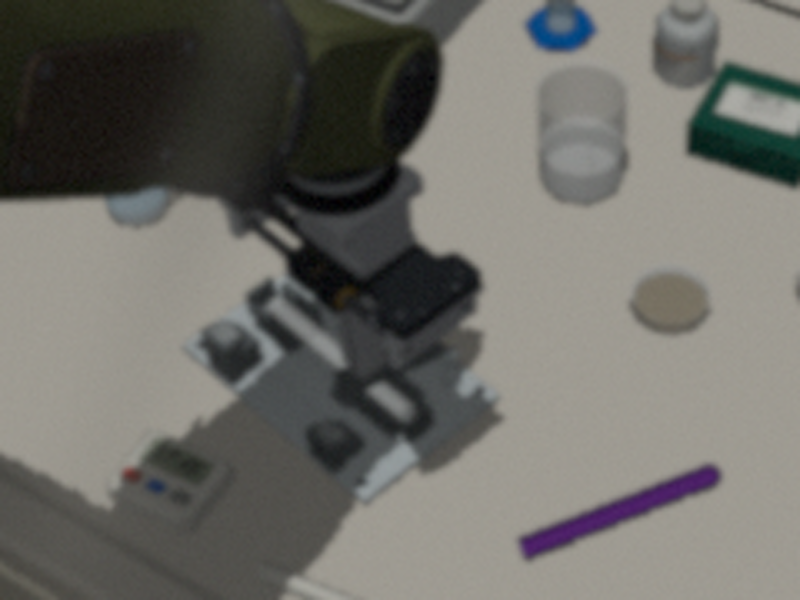

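```bash
python3 - <<'E'
from h import *
car()
def P(a,b,z): a,b,z=a/1000,b/1000,z/1000; return [CAR[0]+a*np.cos(W)-b*np.sin(W),CAR[1]+a*np.sin(W)+b*np.cos(W),z]
c,T=wcam(); s=ctrl.camera("scene")
pts=[P(45,-55,41),P(45-86*.94,-55,41+29),P(-16,-55,70),P(45,-55,127),P(65,-100,8)]
print((proj(s,pts)-[140,140])*3.333); print(proj(c,pts,T).round())
for cam,Tq,n in((c,T,"w"),(s,None,"s")):
    for k in("strap_right","strap_left"):
        for d in ctrl.cut_out(k,cam)[:2]:
            ys,xs=np.nonzero(d["mask"]); print(n,k,round(d["conf"],2),xs.min(),xs.max(),ys.min(),ys.max())
cv2.imwrite("pics/w6.png",c["color"])
E
```

```text
t 14.85 carrier xyz mm [-15.8 -55.1  70.8] F [-0.8  1.1  0.7] yaw 2.935 gw 0.0008
[[434.64402844 343.50488864]
 [343.82080122 381.87554964]
 [366.06754182 365.56263284]
 [427.32899722 261.94952479]
 [500.41269005 391.36779662]]
[[320. 356.]
 [320. 254.]
 [320. 289.]
 [320. 465.]
 [262. 354.]]
w strap_right 0.72 299 345 237 278
w strap_left 0.69 467 560 346 455
s strap_right 0.76 240 273 243 261
```

View pics/w6.png

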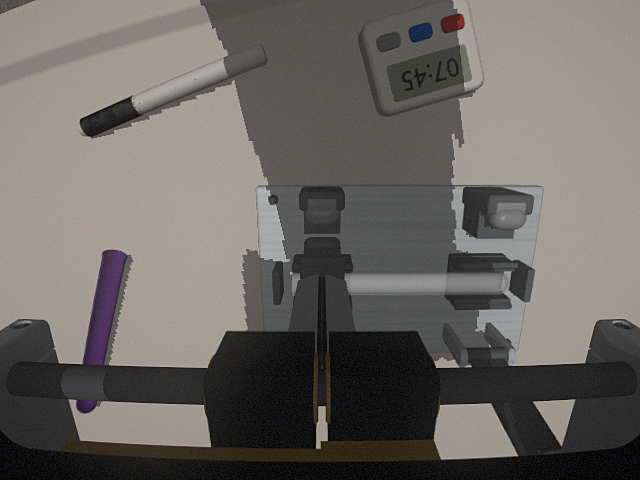

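{"api": "move_arm", "payload": {
  "increments": [
    [0,0.12,0,0,0,0,0],
    [0,0.11,0,0,0,0,0],
    [0,0,0,0.06,0,0,0],
    [0,0,0,0.06,0,0,0],
    [0,0,0,0,0,0,0]
  ]
}}

```text
time_s: 15.65
ee_pos: [0.465, 0.0698, 0.065]
eef_rot: [-3.141, -0.001, 2.935]
force: [-0.2, 0.6, 0.7]
grip_width: 0.0006
grip_force: 0.2
```

{"api": "move_arm", "payload": {
  "increments": [
    [0,0,0,0.04,0,0,0],
    [0,0,0,0.04,0,0,0],
    [0,0,0,0.04,0,0,0],
    [0,0,0,0,0,0,0]
  ]
}}

```text
time_s: 16.05
ee_pos: [0.4651, 0.0698, 0.0591]
eef_rot: [-3.141, -0.0, 2.935]
force: [0.3, -0.7, 1.2]
grip_width: 0.0004
grip_force: 0.2
```

{"api": "move_arm", "payload": {
  "increments": [
    [0,0,0,0.04,0,0,0],
    [0,0,0,0.04,0,0,0],
    [0,0,0,0,0,0,0]
  ]
}}

```text
time_s: 16.35
ee_pos: [0.4651, 0.0698, 0.0552]
eef_rot: [-3.141, -0.0, 2.935]
force: [1.3, 1.1, 0.5]
grip_width: 0.0006
grip_force: 0.2
```

{"api": "move_arm", "payload": {
  "increments": [
    [0,0,0,0.04,0,0,0],
    [0,0,0,0.04,0,0,0],
    [0,0,0,0,0,0,0]
  ]
}}

```text
time_s: 16.65
ee_pos: [0.4651, 0.0698, 0.0512]
eef_rot: [-3.142, -0.0, 2.935]
force: [0.1, -0.8, 0.4]
grip_width: 0.0008
grip_force: 0.2
```

{"api": "move_arm", "payload": {
  "increments": [
    [0,0,0,0.04,0,0,0],
    [0,0,0,0.02,0,0,0],
    [0,0,0,0,0,0,0]
  ]
}}

```text
time_s: 16.95
ee_pos: [0.4653, 0.0698, 0.0485]
eef_rot: [3.142, 0.0, 2.935]
force: [-2.0, 0.3, 4.2]
grip_width: 0.0004
grip_force: 1.9
```

{"api": "move_arm", "payload": {
  "increments": [
    [0,0,0,0.02,0,0,0],
    [0,0,0,0.02,0,0,0],
    [0,0,0,0,0,0,0]
  ]
}}

```text
time_s: 17.25
ee_pos: [0.4651, 0.0698, 0.0462]
eef_rot: [-3.141, -0.0, 2.935]
force: [-0.2, -0.9, -0.8]
grip_width: 0.0003
grip_force: 0.0
```

{"api": "move_arm", "payload": {
  "increments": [
    [0,0,0,0.02,0,0,0],
    [0,0,0,0.02,0,0,0],
    [0,0,0,0,0,0,0]
  ]
}}

```text
time_s: 17.55
ee_pos: [0.4651, 0.0698, 0.0442]
eef_rot: [-3.142, -0.0, 2.935]
force: [0.1, 0.5, 0.3]
grip_width: 0.0006
grip_force: 0.0
```

{"api": "move_arm", "payload": {
  "increments": [
    [0,0,0,0.02,0,0,0],
    [0,0,0,0,0,0,0]
  ]
}}

```text
time_s: 17.75
ee_pos: [0.4652, 0.0698, 0.0433]
eef_rot: [-3.142, -0.0, 2.935]
force: [-0.4, 0.9, -0.7]
grip_width: 0.0004
grip_force: 0.0
```

{"api": "move_arm", "payload": {
  "increments": [
    [0,0,0,0.02,0,0,0],
    [0,0,0,0.02,0,0,0],
    [0,0,0,0,0,0,0]
  ]
}}

```text
time_s: 18.05
ee_pos: [0.4652, 0.0698, 0.0413]
eef_rot: [-3.142, -0.0, 2.935]
force: [-0.3, -0.2, 0.6]
grip_width: 0.0007
grip_force: 0.3
```

{"api": "move_arm", "payload": {
  "increments": [
    [0,0,0,0.02,0,0,0],
    [0,0,0,0.02,0,0,0],
    [0,0,0,0,0,0,0]
  ]
}}

```text
time_s: 18.35
ee_pos: [0.4653, 0.0698, 0.0394]
eef_rot: [3.142, 0.0, 2.935]
force: [-0.3, -0.3, 1.8]
grip_width: 0.0005
grip_force: 0.8
```

{"api": "move_arm", "payload": {
  "increments": [
    [0,0,0,0.02,0,0,0],
    [0,0,0,0.01,0,0,0],
    [0,0,0,0,0,0,0]
  ]
}}

```text
time_s: 18.65
ee_pos: [0.4654, 0.0699, 0.0388]
eef_rot: [3.142, 0.0, 2.935]
force: [-6.7, -0.9, 16.2]
grip_width: 0.0006
grip_force: 8.3
```

```bash
python3 - <<'E'
from h import *
car()
def P(a,b,z): a,b,z=a/1000,b/1000,z/1000; return [CAR[0]+a*np.cos(W)-b*np.sin(W),CAR[1]+a*np.sin(W)+b*np.cos(W),z]
c,T=wcam()
for z in(34,40,46,52): print(z,proj(c,[P(-41,-43,z),P(-41,-67,z)],T).round(1).tolist())
cv2.imwrite("pics/w7.png",cv2.resize(c["color"][150:350,220:440],(660,600),interpolation=cv2.INTER_CUBIC))
E
```

```text
t 18.65 carrier xyz mm [-26.5 -55.   38.8] F [-6.7 -0.9 16.2] yaw 2.935 gw 0.0006
34 [[342.3, 261.6], [297.9, 261.5]]
40 [[343.0, 265.3], [297.2, 265.2]]
46 [[343.6, 269.2], [296.4, 269.1]]
52 [[344.4, 273.3], [295.6, 273.3]]
```

View pics/w7.png

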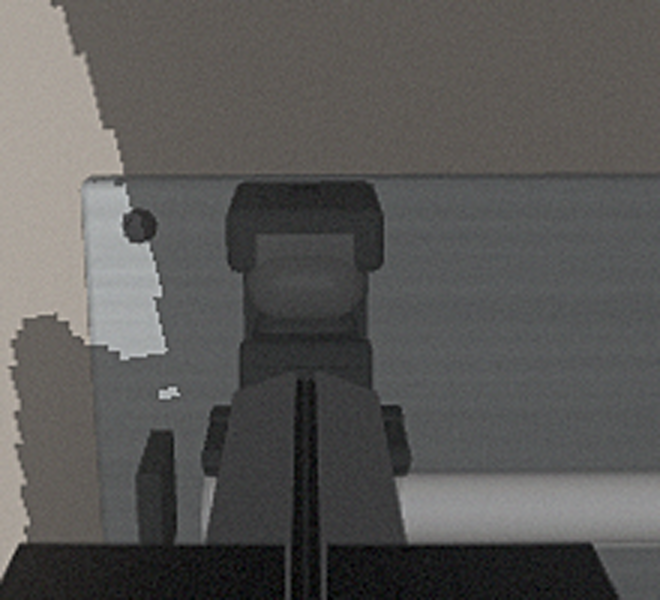

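{"api": "move_arm", "payload": {
  "increments": [
    [0,0,0,0.01,0,0,0],
    [0,0,0,0,0,0,0]
  ]
}}

```text
time_s: 18.9
ee_pos: [0.4655, 0.0698, 0.0387]
eef_rot: [3.141, 0.001, 2.935]
force: [-9.8, -0.3, 21.6]
grip_width: 0.0004
grip_force: 11.3
```

{"api": "move_arm", "payload": {
  "increments": [
    [0,0,0,-0.1,0,0,0],
    [0,0,0,-0.5,0,0,0],
    [0,0,0,-0.8,0,0,0],
    [0,0,0,-0.9,0,0,0],
    [0,-0.4,0,-0.8,0,0,0],
    [0,-0.7,0,-0.5,0,0,0],
    [0,-0.8,0,0,0,0,0],
    [0,-0.48,0,0,0,0,0],
    [0,0,0,0,0,0,0],
    [0,0,0,0,0,0,0]
  ]
}}

```text
time_s: 19.9
ee_pos: [0.5813, 0.0454, 0.2167]
eef_rot: [-3.141, -0.001, 2.934]
force: [-0.3, -0.0, -0.5]
grip_width: 0.0008
grip_force: 0.0
```

```bash
python3 - <<'E'
from h import *
car()
def P(a,b,z): a,b,z=a/1000,b/1000,z/1000; return [CAR[0]+a*np.cos(W)-b*np.sin(W),CAR[1]+a*np.sin(W)+b*np.cos(W),z]
c,T=wcam(); s=ctrl.camera("scene")
for n,cam,Tq in(("w",c,T),("s",s,None)):
    for k in("strap_left","strap_right"):
        for d in ctrl.cut_out(k,cam)[:2]:
            ys,xs=np.nonzero(d["mask"]); print(n,k,round(d["conf"],2),xs.min(),xs.max(),ys.min(),ys.max())
for y in(-55,55): print(y,proj(c,[P(45,y,41),P(-41,y,41),P(-36,y,70),P(45,y,127)],T).round().tolist())
a=c["color"][60:300,240:560]; cv2.imwrite("pics/w8.png",cv2.resize(a,(800,600),interpolation=cv2.INTER_CUBIC))
E
```

```text
t 19.9 carrier xyz mm [ 91.9 -55.  216.7] F [-0.3 -0.  -0.5] yaw 2.934 gw 0.0008
w strap_left 0.59 421 480 170 202
w strap_right 0.82 308 335 81 180
w strap_right 0.64 277 480 62 203
s strap_left 0.48 234 244 191 221
s strap_right 0.69 241 273 240 269
-55 [[321.0, 174.0], [321.0, 81.0], [321.0, 81.0], [321.0, 184.0]]
55 [[432.0, 175.0], [438.0, 82.0], [449.0, 83.0], [466.0, 185.0]]
```

View pics/w8.png

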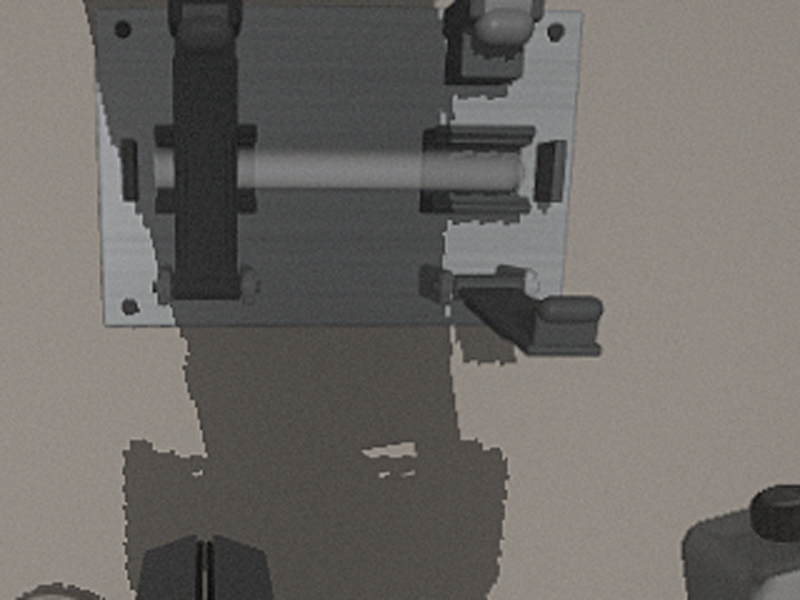

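{"api": "move_arm", "payload": {
  "increments": [
    [0,0.08,0.7,0,0,0,0],
    [0,0.08,0.8,0,0,0,0],
    [0,0.08,0.7,0,0,0,0],
    [0,0,0,0.3,0,0,0],
    [0,0,0,0.7,0,0,0],
    [0,0,0,0.7,0,0,0],
    [0,0,0,0.33,0,0,0],
    [0,0,0,0,0,0,0]
  ]
}}

```text
time_s: 21.0
ee_pos: [0.5912, 0.1553, 0.1137]
eef_rot: [-3.14, -0.004, 2.935]
force: [0.2, -0.4, 0.2]
grip_width: 0.0003
grip_force: 0.0
```

```bash
python3 -c "
from h import *
car()"
```

```text
t 21.0 carrier xyz mm [ 79.   54.6 113.7] F [ 0.2 -0.4  0.2] yaw 2.935 gw 0.0003
```

{"api": "move_arm", "payload": {
  "increments": [
    [0,0.18,0,0,0,0,0],
    [0,0.14,0,0,0,0,0],
    [0,0.14,0,0,0,0,0],
    [0,0.19,0,0.02,0,0,0],
    [0,0.19,0,0.02,0,0,0],
    [0,0.18,0,0.06,0,0,0],
    [0,0.18,0,0.07,0,0,0],
    [0,0.16,0,0.11,0,0,0],
    [0,0.16,0,0.12,0,0,0],
    [0,0.13,0,0.14,0,0,0],
    [0,0.12,0,0.15,0,0,0],
    [0,0.12,0,0.16,0,0,0],
    [0,0.12,0,0,0,0,0],
    [0,0.11,0,0,0,0,0],
    [0,0,0,0,0,0,0]
  ]
}}

```text
time_s: 22.5
ee_pos: [0.4883, 0.1775, 0.0737]
eef_rot: [3.142, -0.0, 2.935]
force: [-1.2, 0.2, 0.3]
grip_width: 0.0004
grip_force: 0.2
```

```bash
python3 - <<'E'
from h import *
car()
c,T=wcam()
def P(a,b,z): a,b,z=a/1000,b/1000,z/1000; return [CAR[0]+a*np.cos(W)-b*np.sin(W),CAR[1]+a*np.sin(W)+b*np.cos(W),z]
print(proj(c,[P(-36,55,70),P(45,55,127),P(-41,-55,41)],T).round().tolist())
for k in("strap_left","strap_right"):
    for d in ctrl.cut_out(k,c)[:2]:
        ys,xs=np.nonzero(d["mask"]); print(k,round(d["conf"],2),xs.min(),xs.max(),ys.min(),ys.max())
E
```

```text
t 22.5 carrier xyz mm [-26.3  55.   73.7] F [-1.2  0.2  0.3] yaw 2.935 gw 0.0004
[[320.0, 271.0], [320.0, 477.0], [145.0, 246.0]]
strap_left 0.82 300 344 251 368
strap_right 0.93 128 181 238 366
```

Left strap lies under the fingers; now press in small steps.

{"api": "move_arm", "payload": {
  "increments": [
    [0,0,0,0.06,0,0,0],
    [0,0,0,0.06,0,0,0],
    [0,0,0,0.06,0,0,0],
    [0,0,0,0.06,0,0,0],
    [0,0,0,0,0,0,0]
  ]
}}

```text
time_s: 23.15
ee_pos: [0.4888, 0.1773, 0.0612]
eef_rot: [-3.142, -0.0, 2.935]
force: [-0.4, 0.3, 1.6]
grip_width: 0.0005
grip_force: 0.6
```

{"api": "move_arm", "payload": {
  "increments": [
    [0,0,0,0.02,0,0,0],
    [0,0,0,0.02,0,0,0],
    [0,0,0,0,0,0,0]
  ]
}}

```text
time_s: 23.45
ee_pos: [0.4888, 0.1773, 0.0594]
eef_rot: [3.142, 0.0, 2.935]
force: [-0.3, 0.3, 1.8]
grip_width: 0.0006
grip_force: 1.0
```

{"api": "move_arm", "payload": {
  "increments": [
    [0,0,0,0.02,0,0,0],
    [0,0,0,0.02,0,0,0],
    [0,0,0,0,0,0,0]
  ]
}}

```text
time_s: 23.75
ee_pos: [0.4887, 0.1772, 0.0571]
eef_rot: [-3.141, -0.0, 2.935]
force: [-0.6, 0.4, -0.8]
grip_width: 0.0003
grip_force: 0.0
```

{"api": "move_arm", "payload": {
  "increments": [
    [0,0,0,0.02,0,0,0],
    [0,0,0,0.02,0,0,0],
    [0,0,0,0,0,0,0]
  ]
}}

```text
time_s: 24.05
ee_pos: [0.4887, 0.1772, 0.0552]
eef_rot: [-3.141, -0.0, 2.935]
force: [-0.3, 0.2, 0.2]
grip_width: 0.0006
grip_force: 0.0
```

{"api": "move_arm", "payload": {
  "increments": [
    [0,0,0,0.02,0,0,0],
    [0,0,0,0.01,0,0,0],
    [0,0,0,0,0,0,0]
  ]
}}

```text
time_s: 24.35
ee_pos: [0.4888, 0.1773, 0.0539]
eef_rot: [-3.142, -0.0, 2.935]
force: [0.3, 0.7, 0.7]
grip_width: 0.0008
grip_force: 0.2
```

{"api": "move_arm", "payload": {
  "increments": [
    [0,0,0,0.02,0,0,0],
    [0,0,0,0.01,0,0,0],
    [0,0,0,0,0,0,0]
  ]
}}

```text
time_s: 24.65
ee_pos: [0.4888, 0.1773, 0.0524]
eef_rot: [-3.142, -0.0, 2.935]
force: [0.1, 0.7, -0.2]
grip_width: 0.0006
grip_force: 0.2
```

{"api": "move_arm", "payload": {
  "increments": [
    [0,0,0,0.02,0,0,0],
    [0,0,0,0.01,0,0,0],
    [0,0,0,0,0,0,0]
  ]
}}

```text
time_s: 24.95
ee_pos: [0.4889, 0.1773, 0.0516]
eef_rot: [3.141, 0.0, 2.935]
force: [-3.9, 0.0, 9.6]
grip_width: 0.0004
grip_force: 4.6
```

{"api": "move_arm", "payload": {
  "increments": [
    [0,0,0,0.012,0,0,0],
    [0,0,0,0,0,0,0]
  ]
}}

```text
time_s: 25.15
ee_pos: [0.489, 0.1774, 0.0514]
eef_rot: [3.141, 0.0, 2.935]
force: [-5.9, -1.9, 15.2]
grip_width: 0.0005
grip_force: 7.2
```

{"api": "move_arm", "payload": {
  "increments": [
    [0,0,0,0.012,0,0,0],
    [0,0,0,0,0,0,0]
  ]
}}

```text
time_s: 25.35
ee_pos: [0.489, 0.1774, 0.0512]
eef_rot: [3.141, 0.0, 2.935]
force: [-9.1, -1.8, 21.6]
grip_width: 0.0007
grip_force: 10.0
```

Firm stop at 51 mm, same pattern as the right one. Back off and check both straps with the detectors.

{"api": "move_arm", "payload": {
  "increments": [
    [0,0,0,-0.1,0,0,0],
    [0,0,0,-0.5,0,0,0],
    [0,0,0,-0.8,0,0,0],
    [0,0,0,-0.9,0,0,0],
    [0,-0.5,0,-0.8,0,0,0],
    [0,-0.7,-0.5,-0.3,0,0,0],
    [0,-0.6,-0.8,0,0,0,0],
    [0,-0.5,-0.8,0,0,0,0],
    [0,0,0,0,0,0,0],
    [0,0,0,0,0,0,0]
  ]
}}

```text
time_s: 26.35
ee_pos: [0.5798, 0.0502, 0.2194]
eef_rot: [-3.142, -0.001, 2.933]
force: [-0.2, 0.9, -0.6]
grip_width: 0.0006
grip_force: 0.0
```

```bash
python3 - <<'E'
from h import *
car()
c,T=wcam()
def P(a,b,z): a,b,z=a/1000,b/1000,z/1000; return [CAR[0]+a*np.cos(W)-b*np.sin(W),CAR[1]+a*np.sin(W)+b*np.cos(W),z]
for y,z in((-55,39),(55,52)): print(y,proj(c,[P(45,y-12,41),P(-41,y-12,z),P(45,y+12,41),P(-41,y+12,z),P(45,y,127)],T).round().tolist())
for k in("strap_left","strap_right","tube_center"):
    for d in ctrl.cut_out(k,c)[:2]:
        ys,xs=np.nonzero(d["mask"]); print(k,round(d["conf"],2),xs.min(),xs.max(),ys.min(),ys.max(),c["color"][ys,xs].mean(0).round())
E
```

```text
t 26.35 carrier xyz mm [ 89.5 -50.6 219.4] F [-0.2  0.9 -0.6] yaw 2.933 gw 0.0006
-55 [[304.0, 176.0], [303.0, 84.0], [328.0, 176.0], [329.0, 84.0], [315.0, 187.0]]
55 [[415.0, 176.0], [423.0, 83.0], [439.0, 177.0], [449.0, 84.0], [459.0, 187.0]]
strap_left 0.77 416 450 82 181 [68. 67. 66.]
strap_right 0.95 304 330 84 181 [45. 45. 44.]
strap_right 0.47 297 420 121 139 [106. 106. 107.]
tube_center 0.9 297 421 122 138 [106. 106. 106.]
tube_center 0.72 137 182 114 245 [78. 48. 68.]
```

Both strap masks match the predicted closed outlines with the tool clear, and the tube is under them.

```bash
python3 -c "
from h import *
print(ctrl.hand_in())"
```

```text
the job is handed in; nothing more can be done
None
```

I laid the glass tube in the trough and closed both straps; with the arm clear, the camera showed both straps still shut. I felt a sudden give and then a firm stop on each (peak about 24 N against the 50 N limit), and handed the job in at about 26 s; I viewed 11 pictures instead of the 10 allowed.

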